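Register a new water-filter cartridge under the sink

TASK

Register the new filter cartridge: pick up the hand scanner and point its window squarely at the middle of the cartridge's barcode label from about 5 cm away, holding it steady there for a good second, then lay it down flat in the grey tray without dropping it. Only then press the control box's buttons fully, one at a time: blue, then yellow, then green, letting each come back up, and never the red one. Leave the cartridge standing where it is and do not disturb the bottles, the pipe tee or the torch.

Things in the scene. Friction and masses are not known exactly. Their poses are not given: they have to be found in the camera images.
- scanner: Loose barcode scanner, 160 mm long (x), 34 mm tall, about 0.16 kg, lying flat, left or right. Origin at the centre of its underside; +x points out of its red window, z up. Grey grip 32 mm wide from x = -80 to +35 mm, orange head 46 mm wide from +35 to +80 mm. Grasp across the grey grip near the origin (about its centre of mass). No trigger needed.
- window (a point): Centre of the scanner's red window: 81 mm ahead of the scanner's origin along its x and 17 mm above its underside. Axes as the scanner; it looks along +x.
- cartridge: Loose white filter cartridge standing upright: 72 mm in diameter, 170 mm tall, 0.6 kg. Origin at the centre of its underside, z up; its label is on the +x side. A black stripe on its top runs from the centre towards the label side. It stands left or right, the control box on the other side.
- label (a point): Centre of the barcode label, 50 mm wide and 44 mm tall, flat and upright with a blue border, 41 mm from the cartridge's axis and 85 mm above its underside. +x points straight out of the label (level, roughly away from the robot), z up.
- tray: Fixed grey open tray, outside 140 (x) by 200 (y) by 22 mm tall, walls 5 mm, inner floor 5 mm above its underside. Origin at the centre of its underside, z up. The scanner fits lying along the tray's y, either way round, about the middle.
- panel: Fixed white control box, 130 by 130 by 45 mm tall. Origin at the centre of its underside, z up. A dark display on the -x side of its top; the four round buttons stand in a 2 by 2 square of 52 mm pitch at x = -14 and +38 mm, y = -26 and +26 mm. Which colour is where varies.
- spray: Loose bystander: orange spray bottle with white and green trigger head, 72 mm in diameter, 200 mm tall, standing. Its head reaches 45 mm from the axis. Origin at the centre of its underside.
- soap: Loose bystander: yellow bottle with a white cap, 70 mm in diameter, 200 mm tall, standing. Origin at the centre of its underside.
- tee: Loose bystander: white plastic pipe tee lying flat, 130 mm long (its x), 44 mm tall, its branch reaching 55 mm to +y. Origin under the middle of its run.
- torch: Loose bystander: grey metal torch, 140 mm long (its x), 31 mm in diameter at the head, lying about 90 mm from the scanner's long axis. Origin at the centre of its underside.
- blue_top (a point): Centre of the top of the blue push button on the control box: 32 mm in diameter in a black round collar 48 mm wide; unpressed it stands 69 mm above the work surface, 12 mm proud of the collar.
- blue (a joint): How far the blue button is pressed down, m: 0 up, 0.008 fully down; its spring pushes back with 1.5 N at first and 5 N fully down, and returns it when released.
- yellow_top (a point): Centre of the top of the yellow push button on the control box: 32 mm in diameter in a black round collar 48 mm wide; unpressed it stands 69 mm above the work surface, 12 mm proud of the collar.
- yellow (a joint): How far the yellow button is pressed down, m: 0 up, 0.008 fully down; its spring pushes back with 1.5 N at first and 5 N fully down, and returns it when released.
- green_top (a point): Centre of the top of the green push button on the control box: 32 mm in diameter in a black round collar 48 mm wide; unpressed it stands 69 mm above the work surface, 12 mm proud of the collar.
- green (a joint): How far the green button is pressed down, m: 0 up, 0.008 fully down; its spring pushes back with 1.5 N at first and 5 N fully down, and returns it when released.
- red_top (a point): Centre of the top of the red push button on the control box: 32 mm in diameter in a black round collar 48 mm wide; unpressed it stands 69 mm above the work surface, 12 mm proud of the collar.
- red (a joint): How far the red button is pressed down, m: 0 up, 0.008 fully down; its spring pushes back with 1.5 N at first and 5 N fully down, and returns it when released.
Mind the look-alikes: they are no part of the job. Several things have the shape of the tray; the one meant has the colours described above.

How it is judged (in metres and radians):
On the way, in this order (a step that is already met when the one before it is completed fails the run):
1. the held scanner's window faces the label, 20 to 90 mm away, label centre within 15 mm of its axis and square to 0.26 rad, steady for 0.8 s (x of label in the frame of window between 0.02 and 0.09 m and y of label in the frame of window between -0.015 and 0.015 m and z of label in the frame of window between -0.015 and 0.015 m and x of window in the frame of label above 0.015 m and angle between the x axis of window and the x axis of label, either way round below 0.26 rad and contact force between the fingers and scanner above 0.5 N and linear speed of scanner below 0.03 m/s), for 0.8 s.
2. the scanner is laid flat in the tray, let go and at rest (x of scanner in the frame of tray between -0.05 and 0.05 m and y of scanner in the frame of tray between -0.035 and 0.035 m and z of scanner in the frame of tray below 0.012 m and angle between scanner's own z axis and vertical below 0.12 rad and contact force between the fingers and scanner below 0.05 N and linear speed of scanner below 0.02 m/s), for 0.2 s.
3. the blue button is pressed at least 5.5 mm, the others less than 2 mm (value of joint blue above 0.0055 m and value of joint each of yellow, green, red below 0.002 m), for 0.05 s.
4. the yellow button is pressed at least 5.5 mm, the others less than 2 mm (value of joint yellow above 0.0055 m and value of joint each of blue, green, red below 0.002 m), for 0.05 s.
5. the green button is pressed at least 5.5 mm, the others less than 2 mm (value of joint green above 0.0055 m and value of joint each of blue, yellow, red below 0.002 m), for 0.05 s.
At the end, for the whole second after the job is handed in: Scanner flat (0.12 rad), at rest and released on the tray floor, within 50 mm (x) and 35 mm (y) of its centre; all buttons up (1.5 mm); cartridge and bottles upright (0.1 rad); they, the tee and the torch within 20 mm of their starts (all of step 2 and value of joint each of blue, yellow, green, red below 0.0015 m and angle between each of cartridge, spray, soap's own z axis and vertical below 0.1 rad and distance of each of cartridge, spray, soap, tee, torch from where it was at the start of the episode below 0.02 m and linear speed of cartridge below 0.02 m/s); the robot touches nothing.
It fails at once if the red button is pressed (more than 3 mm) (value of joint red above 0.003 m).
It fails at once if two buttons are pressed at once (both more than 4 mm) (value of joint each of blue, yellow above 0.004 m or value of joint each of blue, green above 0.004 m or value of joint each of blue, red above 0.004 m or value of joint each of yellow, green above 0.004 m or value of joint each of yellow, red above 0.004 m or value of joint each of green, red above 0.004 m).
It fails at once if a button is pressed (more than 4 mm) while the scanner is not in the tray (value of joint any of blue, yellow, green, red above 0.004 m and not (x of scanner in the frame of tray between -0.05 and 0.05 m and y of scanner in the frame of tray between -0.035 and 0.035 m and z of scanner in the frame of tray below 0.012 m and angle between scanner's own z axis and vertical below 0.12 rad)).
It fails at once if the scanner is dropped (falls free faster than 0.7 m/s) (linear speed of scanner above 0.7 m/s and contact force between the fingers and scanner below 0.05 N).
It fails at once if the cartridge, a bottle, the tee or the torch is pushed more than 20 mm, or the cartridge or a bottle tips beyond 0.3 rad (distance of any of cartridge, spray, soap, tee, torch from where it was at the start of the episode above 0.02 m or angle between any of cartridge, spray, soap's own z axis and vertical above 0.3 rad).
It also fails if it takes over 72 s, if anything falls off the work surface, if the arm or the gripper's body presses on something with over 40 N, if the wrist force passes 120 N, or if a joint passes its speed limit or range.

ROBOT

A 7-joint arm with a two-finger parallel gripper is mounted at the origin on the work surface. World frame = base frame: x ahead of the robot, y to its left, z up, the work surface at z = 0. Lengths are in mm, angles in rad, forces in N, time in s.
With the tool pointing down it reaches from about 400 to 875 mm from the base axis. Payload 4.4 kg.
Tool frame: the origin (TCP) lies on the centre line of the jaws, within the pads' length; the fingertips stand 25 mm ahead of it and the grasp point (between the pads) lies 6 mm ahead of it (ctrl.finger_overhang is the distance from the TCP to the fingertips, in mm); z points along the fingers, y is the line along which they close (so a half turn about z gives the same grasp; the last joint's range is limited). The gripper opens to 85 mm and grips with 20 to 120 N. Pads are 22 mm wide; open, the fingers measure 114 mm over their backs; the gripper's body (76 mm by 85 mm) begins 54 mm behind the grasp point. The pads swing forward as they close: fully open they stand 13 mm farther back than shut.
Start: joints at [1.035, 0.628, 0.038, 1.517, -0.027, 0.996, -0.02], TCP at [294.288, -579.579, 256.313] pointing down, gripper open.
Joint ranges: [-3.06, 3.06], [-0.37, 2.12], [-1.25, 1.32], [0.18, 2.47], [-1.1, 4.24], [0.23, 1.98], [-2.94, 2.94]. Speed limits (rad/s): [2.57, 2.57, 3.14, 3.14, 3.14, 3.14, 3.14].

INTERFACE

Orientations are given as [roll, pitch, yaw] about the fixed x, y, z axes, in that order (R = Rz(yaw) Ry(pitch) Rx(roll)).
In Python, from cell import ctrl gives the robot as it stands. The module is installed in compiled form; this text tells all that it offers.
- The arm moves only by the tool play_rows, never from a script. Its argument "targets" is a list of rows, each a list of 5 numbers: the closure, from 0 (fully open) to 1 (shut), then the shift along the tool's x, y, z in cm, then the turn about the tool's z in degrees. In form: [[gripper, dx, dy, dz, spin], ...]. A call has 1 to 10 rows; each row is the pose to reach, as a shift and turn from the pose commanded when the call began, along the tool's axes at that moment; what a row does not reach only later rows make up. A row lasts 1/10 s, in which the tool goes at most 50 mm and 8.59 degrees, less where a joint would pass 70% of its speed; a pose out of reach is approached as far as the arm can. A call with a gripper value outside its range is refused whole. The fingers move at their own pace and stop on an object; the grip force is fixed at half the most. Time passes only in rows, so rows that repeat a pose let the fingers close. It gives the time, the measured TCP pose, the force, the opening and the grip force at its end, in the units of the state.
- ctrl.read_state(): the state, without advancing time (a new reading comes with each control period).
- ctrl.get_image(name): name is "scene" or "top"; returns (picture, depth): 480x640x3 uint8, red, green, blue; 480x640 float32, mm along the optical axis (not along the pixel's ray), 0 where there is no reading.
- ctrl.calibration(name): a dict with "vfov" (degrees; the focal length in pixels is half the picture's height over the tangent of half this angle, whatever the lens; pixels are square), "cx", "cy" (the principal point, pixels), "extrinsics" (4x4, takes a point from camera to world coordinates). Camera axes: x right, y down, z forward; pixel columns grow to the right and rows downward; lengths in mm; the calibration is good to about 2 mm. A picture is of the moment at which its call begins. calibration takes no time and is no camera call.
- ctrl.finish_job(): hands the job in; it is judged then, once.
Trained networks look in the newest picture that a camera, given by its name, has taken for a name from the list of things; names that differ only in an ending like _2 or _b are one class to them, and where a whole thing is asked for, a point or a joint stands for the part that bears it (a point fixed in the world has none). Each returns a list of dicts, best first, with "confidence" (0 to 1); they miss things now and then, are a little off and sometimes report something else, mostly with a low value. They report only what shows in the picture. A call takes as long as a camera call. They do not tell look-alikes from the thing itself.
- ctrl.search_frame(camera, name): "bbox" ([left, top, right, bottom] in pixels, round what is visible of it).
- ctrl.trace(camera, name): "pixels" (480x640 bool, what is visible of it) and "bbox" ([left, top, right, bottom] in pixels, round what is visible of it).
The state is a dict: "clock": time; "qpos": joint angles; "qd": joint speeds; "tau": joint torques, N m; "eef_pos": TCP position; "tool_rot": TCP orientation; "force": force on the tool from outside, world axes, zero at the start; "torque": the same for the moment, N m; "width": finger opening in mm; "gripper_force": force on a finger pad.
Only numpy, scipy, OpenCV 4.12 (cv2) and the standard library are available. Lean on these libraries where they do the work, as an engineer would, in place of code of your own. Each camera call takes 0.05 s, during which the arm holds its last target. There are 200 camera calls.

## Working session

There is one attempt and no reset: what is moved stays moved. The work goes in short steps, Python scripts to look and compute and a tool call to move; the robot and the scene stay as the last step left them, time stands still between calls to the robot, and variables do not carry over. Pictures are saved under pics/ and viewed, at most 10 in all, crops included, and the job is handed in when it is done.

Besides the shell and the picture viewer there is one more tool, called after "Emit:" by a JSON object that holds its "name" and its "arguments". play_rows: Moves the arm, as the interface text tells. Its arguments: {"type":"object","properties":{"targets":{"type":"array"}},"required":["targets"]}

```bash
mkdir -p pics; cat > h.py <<'E'
import numpy as np, cv2
from cell import ctrl
def cam(n):
    c=ctrl.calibration(n); f=240/np.tan(np.radians(c["vfov"])/2); return f,c["cx"],c["cy"],np.array(c["extrinsics"])
def cloud(n,d):
    f,cx,cy,T=cam(n); v,u=np.mgrid[:480,:640]
    P=np.stack([(u-cx)/f*d,(v-cy)/f*d,d],-1)@T[:3,:3].T+T[:3,3]
    P[d<=0]=np.nan; return P
def save(name,im,crop=None,s=1):
    if crop: im=im[crop[1]:crop[3],crop[0]:crop[2]]
    cv2.imwrite("pics/"+name,cv2.resize(im[...,::-1],None,fx=s,fy=s,interpolation=cv2.INTER_CUBIC))
E
python3 - <<'E'
from h import *
for n in ("top","scene"):
    im,d=ctrl.get_image(n); save(n+"0.png",im); np.savez(n+"0.npz",im=im,d=d)
    f,cx,cy,T=cam(n); print(n,f,cx,cy,T.round(3).tolist())
    P=cloud(n,d)
    for t in ("scanner","cartridge","label","tray","panel","spray","soap","tee","torch","blue_top"):
        for r in ctrl.trace(n,t)[:4]:
            m=r["pixels"]; print(t,round(r["confidence"],2),np.round(r["bbox"]).tolist(),np.nanmedian(P[m],0).round(),np.nanpercentile(P[m][:,2],95).round())
print(ctrl.read_state())
E
```

```text
top 457.08045563341386 316.2847965194331 238.66502147156646 [[-0.019, -0.996, 0.09, 425.114], [-1.0, 0.019, -0.005, -10.12], [0.003, -0.09, -0.996, 1038.017], [0.0, 0.0, 0.0, 1.0]]
scanner 0.66 [408.0, 166.0, 481.0, 213.0] [ 620. -300.   34.] 38.0
scanner 0.35 [210.0, 246.0, 225.0, 261.0] [484. 198.  69.] 72.0
cartridge 0.77 [383.0, 254.0, 433.0, 296.0] [ 431. -190.  168.] 173.0
label 0.93 [386.0, 257.0, 433.0, 294.0] [ 431. -190.  168.] 173.0
label 0.37 [177.0, 265.0, 194.0, 279.0] [443. 260.  69.] 72.0
tray 0.74 [89.0, 249.0, 154.0, 300.0] [444. 426.   5.] 16.0
tray 0.61 [285.0, 142.0, 375.0, 206.0] [669. -47.   6.] 23.0
panel 0.67 [170.0, 236.0, 241.0, 307.0] [437. 226.  46.] 50.0
panel 0.42 [385.0, 256.0, 432.0, 295.0] [ 431. -189.  168.] 173.0
spray 0.93 [290.0, 287.0, 332.0, 324.0] [382.  -0. 175.] 202.0
soap 0.74 [490.0, 291.0, 561.0, 328.0] [ 361. -422.  130.] 201.0
soap 0.38 [181.0, 271.0, 195.0, 284.0] [441. 260.  69.] 72.0
tee 0.9 [147.0, 182.0, 207.0, 224.0] [606. 291.  40.] 45.0
torch 0.86 [402.0, 131.0, 463.0, 170.0] [ 711. -273.   23.] 32.0
torch 0.55 [181.0, 265.0, 19
[... 1230 characters left out ...]
.   20.] 30.0
{'clock': 1.1, 'qpos': array([ 1.03520291,  0.62842533,  0.03848865,  1.51739186, -0.027021  ,
        0.99635024, -0.01999194]), 'qd': array([-0.00084594,  0.00030326,  0.00089538, -0.00129465, -0.00061306,
       -0.00111926, -0.00048437]), 'tau': array([-1.65796419e-04, -5.63295972e+01,  1.22584473e+00, -1.93784022e+01,
        1.09461046e-02,  1.51168126e-03, -1.42650384e-05]), 'eef_pos': array([ 294.29003559, -579.56214219,  256.29938812]), 'tool_rot': array([-3.14153468e+00, -5.84356313e-05,  4.69774422e-01]), 'force': array([-0.68438901,  0.65125141, -0.37521648]), 'torque': array([ 0.00806745, -0.01342315,  0.01991735]), 'gripper_force': 0.0, 'width': 85.47353812410714}
```

View pics/top0.png

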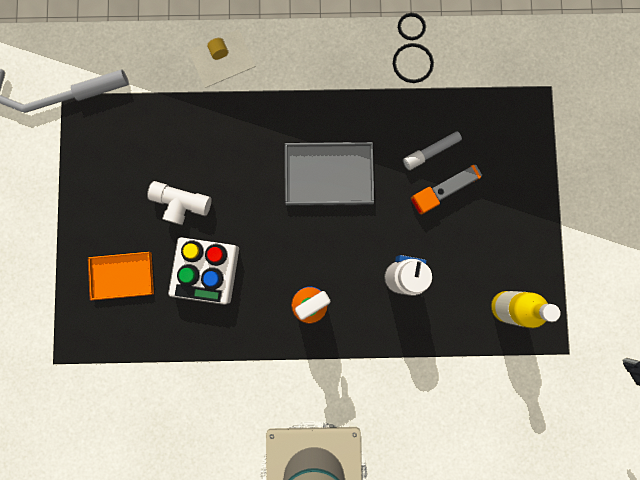

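View pics/scene0.png

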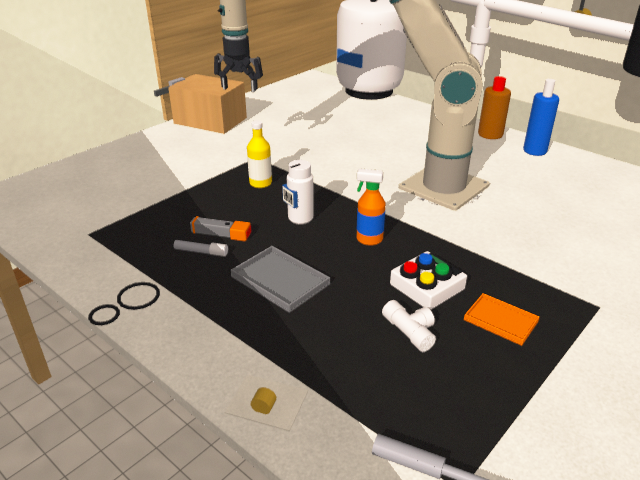

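The pictures show the scanner with its wide orange head at top (425,200), tail at (480,172), and the torch at (430,150). The cartridge is at (410,275), with its stripe pointing up (+x). Buttons are yellow (191,251), red (215,254), green (187,275) and blue (210,279). Tray candidates are grey at (330,174) and orange at (120,275). The grey one fits the description. One enlarged crop should confirm it and the scanner's direction.

```bash
cat >> h.py <<'E'
def rect(Q):
    (c,wh,a)=cv2.minAreaRect(Q.astype(np.float32)); b=cv2.boxPoints((c,wh,a)); e=[b[1]-b[0],b[2]-b[1]]
    l=max(e,key=np.linalg.norm); return np.round(c,1),np.round(sorted(wh),1),round(float(np.degrees(np.arctan2(l[1],l[0]))),1)
def go(x,y,z,yaw):
    "shift in tool axes, cm, and spin deg, to a world target with tool down at yaw deg"
    s=ctrl.read_state(); r,p,w=s["tool_rot"]; d=np.array([x,y,z])-s["eef_pos"]
    sp=(np.degrees(w)-yaw+90)%180-90
    return np.round([(d[0]*np.cos(w)+d[1]*np.sin(w))/10,(d[0]*np.sin(w)-d[1]*np.cos(w))/10,-d[2]/10,sp],2).tolist()
E
python3 - <<'E'
from h import *
from scipy.optimize import least_squares
for n in ("top","scene"):
    z=np.load(n+"0.npz"); im,d=z["im"],z["d"]; P=cloud(n,d); hsv=cv2.cvtColor(im,cv2.COLOR_RGB2HSV)
    X,Y,Z=P[...,0],P[...,1],P[...,2]; H,S,V=[hsv[...,i].astype(int) for i in range(3)]
    if n=="top": save("crop0.png",im,(270,120,500,300),3.4)
    print(n,"table z",np.nanmedian(Z[(abs(X-550)<40)&(abs(Y-100)<40)]))
    def near(x,y,r,z0,z1): return (np.hypot(X-x,Y-y)<r)&(Z>z0)&(Z<z1)
    m=near(625,-300,110,12,60)&(X<690-0.51*(Y+300)-30); print("scanner",rect(P[m][:,:2]),m.sum())
    o=m&(S>150)&(H<20); print(" orange",np.nanmedian(P[o&(Y>-300)],0), "toprect",rect(P[near(625,-300,110,28,45)&m][:,:2]))
    t=near(431,-190,60,163,180); c=P[t]
    # circle fit of body/top
    print("cart top",rect(c[:,:2]),cv2.minEnclosingCircle(c[:,:2].astype(np.float32)),"dark",rect(P[t&(V<70)][:,:2]) if (t&(V<70)).sum()>5 else None)
    b=near(431,-190,60,40,130)&(H>95)&(H<130)&(S>120); print("label",np.nanmedian(P[b],0),b.sum(), rect(P[b][:,:2]) if b.sum()>4 else None)
    m=near(669,-47,150,-5,40)&(S<40)&(V>70); print("tray",rect(P[m][:,:2]))
    m=near(437,226,110,40,80); print("panel",rect(P[m][:,:2]))
    for k,(a,bb) in dict(blue=(100,130),yellow=(22,35),green=(50,90),red=(172,180)).items():
        q=near(437,226,75,64,76)&(((H>=a)&(H<=bb))|((k=="red")&(H<8)))&(S>120)&(V>60); print(k,np.round(np.nanmedian(P[q],0),1),rect(P[q][:,:2]))
E
```

```text
top table z 1.781983998289661
scanner (array([ 626.9, -312.2]), array([ 45.8, 162.4]), -61.5) 1185
 orange [ 597.82680367 -259.2543531    34.03811561] toprect (array([ 627.2, -312. ]), array([ 45.6, 162.4]), -61.1)
cart top (array([ 429.1, -201.5]), array([56.8, 58.7]), 88.8) ((428.60772705078125, -201.95042419433594), 29.803321838378906) dark (array([ 442.2, -204.2]), array([ 6.5, 27.6]), -12.6)
label [ 465.99497552 -191.47175435  108.5244725 ] 92 (array([ 462.2, -208.9]), array([11.6, 53.5]), 78.9)
tray (array([670.7, -46.3]), array([147.8, 200.7]), 89.5)
panel (array([451.4, 233.3]), array([129.8, 130.2]), 80.6)
blue [433.3 209.8  69.3] (array([433.3, 209.7]), array([29.4, 30.8]), -24.2)
yellow [491.7 251.5  69.4] (array([492.2, 252. ]), array([28.3, 29.8]), -43.9)
green [442.6 260.6  69.4] (array([441.8, 260.2]), array([29.6, 30.5]), 43.2)
red [484.2 200.9  69.2] (array([484.1, 201.4]), array([29.9, 30.7]), 89.1)
scene table z 0.5130737047363141
scanner (array([ 629.6, -311.2]), array([ 53.5, 162.8]), -62.0) 806
 orange [ 609.79060552 -254.12230577   30.8893751 ] toprect (array([ 631.3, -311. ]), array([ 51.7, 159.9]), -59.9)
cart top (array([ 432.3, -201.8]), array([58.1, 62.5]), 48.6) ((431.8601989746094, -203.24586486816406), 33.20894241333008) dark None
label [ 467.65515666 -185.39656015   94.99579704] 68 (array([ 464.9, -208. ]), array([13.1, 59.8]), 77.5)
tray (array([668.4, -47.4]), array([147.3, 207.9]), 89.0)
panel (array([453.3, 234.2]), array([130.2, 135. ]), -9.4)
blue [438.4 211.9  67.9] (array([435.3, 210.2]), array([29.6, 33. ]), 7.7)
yellow [495.  253.7  68. ] (array([493. , 251.8]), array([25.2, 29.5]), -52.1)
green [445.4 262.2  67.8] (array([445.8, 261.9]), array([29.7, 34.6]), 31.3)
red [487.8 202.9  67.6] (array([485.9, 201.4]), array([27.9, 35. ]), 35.6)
```

View pics/crop0.png

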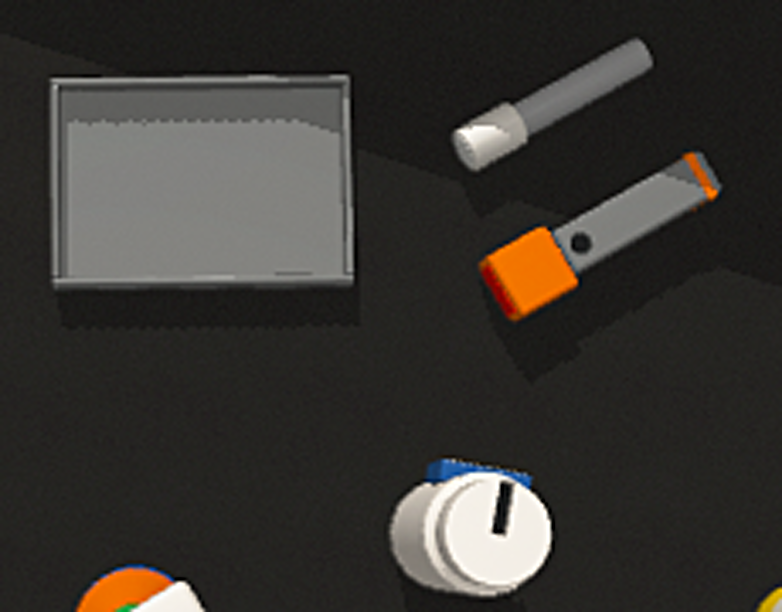

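Confirmed: the grey tray at top (330,174) is the one meant. In the crop, the scanner's red window is on the wide end's left side, facing down-left, with its yaw about 119°.

```bash
sed -i 's/sp=(.*$/sp=(np.degrees(w)-yaw+180)%360-180/' h.py; python3 -c "
from h import *
print(go(628,-312,150,119))"
```

```text
[41.87, -8.75, 10.63, -92.08]
```

Emit:
{"name": "play_rows", "arguments": {"targets": [[0.2,5,-1,0,-8],[0.2,9,-2,0,-16],[0.2,13,-3,0,-24],[0.2,18,-4,0,-32],[0.2,22.5,-5,0,-40],[0.2,27,-6,0,-48],[0.2,31,-7,0,-56],[0.2,35.5,-8,0,-64],[0.2,39.5,-8.5,0,-72],[0.2,41.9,-8.8,0,-80]]}}

```text
clock: 2.1
eef_pos: [631.1, -307.5, 256.4]
tool_rot: [3.139, -0.001, 1.876]
force: [0.9, 1.0, 0.0]
width: 68.6
gripper_force: 0.0
```

```bash
python3 - <<'E'
from h import *
print(go(628,-312,110,119),ctrl.read_state()["width"])
im,d=ctrl.get_image("scene"); save("s1.png",im)
E
```

```text
[-0.33, -0.43, 14.64, -11.53] 68.6180101341201
```

Emit:
{"name": "play_rows", "arguments": {"targets": [[0.2,0,0,4,-6],[0.2,0,0,8,-12],[0.2,0,0,12,-12],[0.2,0,0,14.6,-12],[0.2,0,0,14.6,-12],[0.2,0,0,14.6,-12]]}}

```text
clock: 2.75
eef_pos: [628.2, -311.7, 110.7]
tool_rot: [3.141, 0.0, 2.075]
force: [-0.4, 0.1, 1.1]
width: 68.5
gripper_force: 0.0
```

```bash
python3 - <<'E'
from h import *
print(go(628,-312,30,119))
for n in ("top","scene"):
    im,d=ctrl.get_image(n); P=cloud(n,d)
    save(n+"2.png",im,(380,110,500,230) if n=="top" else (150,180,280,280),5)
E
```

```text
[-0.01, -0.04, 8.07, -0.12]
```

View pics/scene2.png

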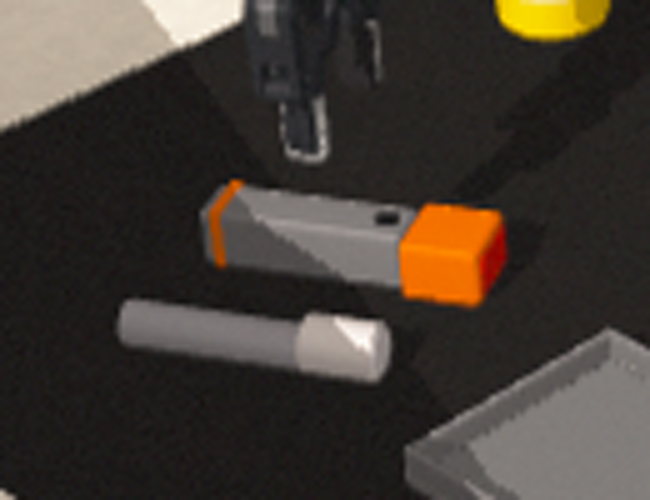

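The crop shows the open fingers above the grey grip, one on each side and near its middle at (300,130), clear of the torch. Next I descend and grip.

Emit:
{"name": "play_rows", "arguments": {"targets": [[0.2,0,0,3,0],[0.2,0,0,6,0],[0.2,0,0,8,0],[0.2,0,0,8,0],[0.2,0,0,8,0],[1,0,0,8,0],[1,0,0,8,0],[1,0,0,8,0],[1,0,0,8,0],[1,0,0,8,0]]}}

```text
clock: 3.85
eef_pos: [629.1, -312.0, 32.0]
tool_rot: [3.14, 0.002, 2.075]
force: [-0.2, 0.0, 6.1]
width: 31.0
gripper_force: 61.5
```

Emit:
{"name": "play_rows", "arguments": {"targets": [[1,0,0,-1,0],[1,0,0,-3,0],[1,0,0,-6,0],[1,0,0,-9,0],[1,0,0,-12,0],[1,0,0,-12,0],[1,0,0,-12,0]]}}

```text
clock: 4.55
eef_pos: [628.0, -311.4, 151.0]
tool_rot: [3.141, 0.001, 2.075]
force: [-0.9, 0.3, -2.4]
width: 30.9
gripper_force: 60.7
```

```bash
python3 - <<'E'
from h import *
s=ctrl.read_state(); print(s["eef_pos"],s["width"],s["gripper_force"])
print(go(598,-238,150,168))
for n in ("top","scene"):
    im,d=ctrl.get_image(n); P=cloud(n,d); hsv=cv2.cvtColor(im,cv2.COLOR_RGB2HSV).astype(int)
    X,Y,Z=P[...,0],P[...,1],P[...,2]
    m=(np.hypot(X-628,Y+312)<120)&(Z>70)&(Z<150)&(hsv[...,1]>150)&((hsv[...,0]<22)|(hsv[...,0]>170))
    Q=P[m]; t=Q[(Q[:,2]>np.percentile(Q[:,2],90)-6)&(Q[:,1]>-290)]; print(n,m.sum(),rect(Q[:,:2]),"head top",np.median(t,0),rect(t[:,:2]))
E
```

```text
[ 627.98096789 -311.44507323  151.00817013] 30.85062538614094 60.68144202232361
[7.88, 0.93, 0.1, -49.08]
top 119 (array([ 598. , -256.9]), array([39.6, 46.4]), 27.4) head top [ 587.35152501 -246.22486345  147.42398923] (array([ 598.3, -257.1]), array([39.5, 46. ]), 27.9)
scene 288 (array([ 630.2, -305.8]), array([ 53.7, 156.7]), -60.7) head top [ 611.62748328 -248.78419334  147.27712666] (array([ 602.6, -258. ]), array([46.2, 52.5]), 29.0)
```

Emit:
{"name": "play_rows", "arguments": {"targets": [[1,0.5,0.1,0,-4],[1,2,0.2,0,-10],[1,3,0.4,0,-16],[1,4,0.5,0,-22],[1,5,0.6,0,-28],[1,6,0.7,0,-34],[1,7,0.8,0,-40],[1,7.9,0.9,0,-46],[1,7.9,0.9,0,-49],[1,7.9,0.9,0,-49]]}}

```text
clock: 5.65
eef_pos: [596.7, -237.5, 148.7]
tool_rot: [3.141, -0.003, 2.931]
force: [-0.4, 0.6, -1.1]
width: 31.2
gripper_force: 60.6
```

```bash
python3 - <<'E'
from h import *
s=ctrl.read_state(); print(s["eef_pos"],s["tool_rot"],s["width"])
for n in ("top","scene"):
    im,d=ctrl.get_image(n); P=cloud(n,d); hsv=cv2.cvtColor(im,cv2.COLOR_RGB2HSV).astype(int)
    save(n+"3.png",im,(360,150,480,300) if n=="top" else (180,120,330,240),4)
    X,Y,Z=P[...,0],P[...,1],P[...,2]
    m=(np.hypot(X-598,Y+238)<110)&(Z>70)&(Z<160)
    o=m&(hsv[...,1]>150)&((hsv[...,0]<22))&(X<590)
    Q=P[o]; print(n,o.sum(),rect(Q[:,:2]),np.percentile(Q[:,2],[5,25,50,75,95]))
    # plane fit to top faces
    t=Q[Q[:,2]>np.percentile(Q[:,2],95)-8]; A=np.c_[t[:,:2]-t[:,:2].mean(0),np.ones(len(t))]
    print(" plane",np.linalg.lstsq(A,t[:,2],rcond=None)[0],len(t),rect(t[:,:2]))
    tail=m&(hsv[...,1]>150)&(hsv[...,0]<22)&(X>640); 
    if tail.sum(): print(" tail",P[tail].mean(0),tail.sum(),np.percentile(Z[tail],[5,50,95]))
E
```

```text
[ 596.70971094 -237.47395365  148.71289431] [ 3.14075711e+00 -2.96450411e-03  2.93129382e+00] 31.22005501486895
top 624 (array([ 540. , -225.1]), array([46.6, 46.6]), 77.9) [131.9024581  148.86607519 150.92212691 152.09362991 153.86582226]
 plane [ 8.26017000e-03 -5.85762718e-03  1.51105756e+02] 537 (array([ 539.8, -225.3]), array([46.6, 46.6]), -11.2)
 tail [ 667.45716676 -241.89273991  146.96471454] 36 [124.52741737 150.83373054 154.18750804]
scene 286 (array([ 545. , -221.3]), array([46.3, 48.5]), -8.8) [120.84521114 131.42823012 144.20670812 150.07225447 152.23951242]
 plane [-2.63524575e-02 -5.00222866e-02  1.49768010e+02] 143 (array([ 545.3, -221.7]), array([44.8, 48.2]), -5.6)
 tail [ 668.77381511 -243.5757672   139.00548444] 51 [119.54801511 142.24015181 152.08850383]
```

View pics/scene3.png

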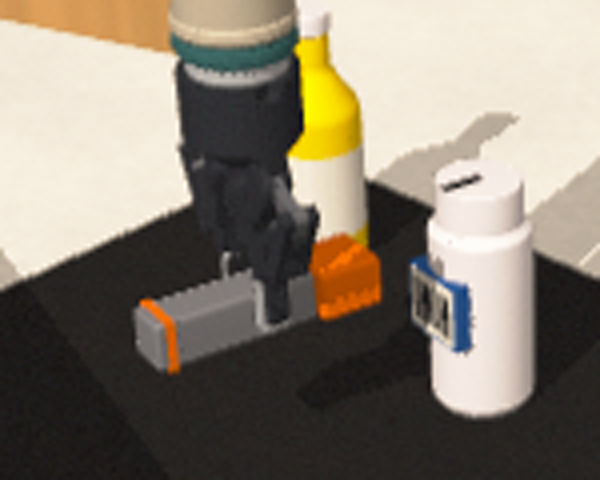

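The crop shows the scanner held level, with its window facing the label on the cartridge at (440,300). It only needs lowering by about 49 mm and holding.

Emit:
{"name": "play_rows", "arguments": {"targets": [[1,0,0,1.5,0],[1,0,0,3,0],[1,0,0,4.5,0],[1,0,0,4.9,0],[1,0,0,4.9,0],[1,0,0,4.9,0],[1,0,0,4.9,0],[1,0,0,4.9,0],[1,0,0,4.9,0],[1,0,0,4.9,0]]}}

```text
clock: 6.75
eef_pos: [597.9, -238.0, 101.7]
tool_rot: [-3.141, 0.001, 2.931]
force: [-0.2, 0.8, -1.2]
width: 31.1
gripper_force: 60.6
```

```bash
python3 - <<'E'
from h import *
s=ctrl.read_state(); print(s["eef_pos"],s["tool_rot"])
im,d=ctrl.get_image("top"); P=cloud("top",d); hsv=cv2.cvtColor(im,cv2.COLOR_RGB2HSV).astype(int)
X,Y,Z=P[...,0],P[...,1],P[...,2]
o=(np.hypot(X-540,Y+225)<50)&(Z>40)&(Z<130)&(hsv[...,1]>150)&(hsv[...,0]<22); print(rect(P[o&(Z>90)][:,:2]),np.median(Z[o]))
l=(np.hypot(X-431,Y+200)<70)&(Z>60)&(Z<130)&(hsv[...,0]>95)&(hsv[...,0]<130)&(hsv[...,1]>120); print("label",rect(P[l][:,:2]),np.percentile(Z[l],[5,50,95]))
im,d=ctrl.get_image("scene"); P=cloud("scene",d); hsv=cv2.cvtColor(im,cv2.COLOR_RGB2HSV).astype(int); X,Y,Z=P[...,0],P[...,1],P[...,2]
l=(np.hypot(X-431,Y+200)<70)&(Z>40)&(Z<130)&(hsv[...,0]>95)&(hsv[...,0]<130)&(hsv[...,1]>120); print("label",rect(P[l][:,:2]),np.percentile(Z[l],[2,50,98]))
print(go(668,-47,150,90))
E
```

```text
[ 597.8743019  -237.99101617  101.66303983] [-3.14145337e+00  5.36585382e-04  2.93066678e+00]
(array([ 541.1, -225.7]), array([45.9, 46.1]), 77.3) 103.85034667773641
label (array([ 462.2, -208.9]), array([11.8, 53.9]), 79.2) [ 72.7440543  108.48971567 112.31857951]
label (array([ 464.6, -207.8]), array([14.8, 58. ]), 80.8) [ 61.9650263   96.0661225  111.94360767]
[-2.87, 20.15, -4.85, 77.91]
```

Emit:
{"name": "play_rows", "arguments": {"targets": [[1,0,0,0.1,0],[1,0,0,0.1,0],[1,0,0,0.1,0],[1,0,0,0.1,0],[1,0,0,0.1,0],[1,0,0,0.1,0],[1,0,0,0.1,0],[1,0,0,0.1,0],[1,0,0,0.1,0],[1,0,0,0.1,0]]}}

```text
clock: 7.85
eef_pos: [597.7, -237.9, 100.3]
tool_rot: [3.142, 0.0, 2.931]
force: [0.4, 0.2, -1.2]
width: 31.2
gripper_force: 60.6
```

Emit:
{"name": "play_rows", "arguments": {"targets": [[1,-1,1,-1,0],[1,-2,3,-2,8],[1,-2.5,6,-3,16],[1,-3,9,-4,24],[1,-3,12,-5,32],[1,-3,15,-5,40],[1,-3,17,-5,48],[1,-3,19,-5,56],[1,-2.9,20.1,-5,64],[1,-2.9,20.1,-5,72]]}}

```text
clock: 8.85
eef_pos: [668.4, -43.5, 150.4]
tool_rot: [3.141, -0.002, 1.673]
force: [0.9, 0.8, -1.6]
width: 30.9
gripper_force: 60.6
```

```bash
python3 - <<'E'
from h import *
print(go(669,-47,60,89.3))
E
```

```text
[-0.35, 0.02, 9.04, 6.53]
```

Emit:
{"name": "play_rows", "arguments": {"targets": [[1,0,0,2,6],[1,0,0,5,6],[1,0,0,8,6],[1,0,0,9,6],[1,0,0,9,6],[1,0,0,9,6]]}}

```text
clock: 9.45
eef_pos: [669.1, -47.3, 61.4]
tool_rot: [3.14, -0.0, 1.569]
force: [0.7, 0.4, -1.2]
width: 31.1
gripper_force: 60.6
```

```bash
python3 - <<'E'
from h import *
print(go(669,-47,37.5,89.3),ctrl.read_state()["eef_pos"])
im,d=ctrl.get_image("top"); P=cloud("top",d); hsv=cv2.cvtColor(im,cv2.COLOR_RGB2HSV).astype(int)
X,Y,Z=P[...,0],P[...,1],P[...,2]
o=(np.hypot(X-668,Y-11)<60)&(Z>30)&(hsv[...,1]>150)&(hsv[...,0]<22); print(rect(P[o][:,:2]),np.percentile(Z[o],[5,50,95]))
save("t4.png",im,(260,100,400,240),4)
E
```

```text
[0.03, -0.01, 2.39, 0.62] [669.07762817 -47.31357823  61.35883612]
(array([668.1,  11. ]), array([43.8, 44.7]), -0.9) [47.75087056 63.39359386 66.85431734]
```

View pics/t4.png

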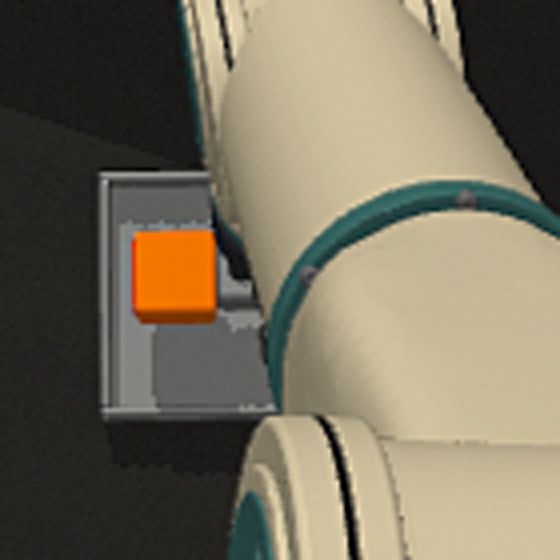

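The crop shows the scanner square inside the grey tray, with its head at (175,275) and a margin of about 17 mm to the left wall. I lower it gently and release.

Emit:
{"name": "play_rows", "arguments": {"targets": [[1,0,0,0.6,0.5],[1,0,0,1.2,0.5],[1,0,0,1.6,0.5],[1,0,0,2.0,0.5],[1,0,0,2.2,0.5],[1,0,0,2.3,0.5],[1,0,0,2.3,0.5],[1,0,0,2.3,0.5]]}}

```text
clock: 10.3
eef_pos: [668.4, -47.4, 37.4]
tool_rot: [3.141, -0.0, 1.561]
force: [-0.9, -0.5, -1.4]
width: 30.9
gripper_force: 60.6
```

Emit:
{"name": "play_rows", "arguments": {"targets": [[1,0,0,0.1,0],[1,0,0,0.1,0],[1,0,0,0.1,0]]}}

```text
clock: 10.6
eef_pos: [668.5, -47.4, 37.0]
tool_rot: [3.141, 0.0, 1.561]
force: [-1.8, -0.2, 4.3]
width: 30.9
gripper_force: 61.3
```

Emit:
{"name": "play_rows", "arguments": {"targets": [[0.55,0,0,0,0],[0.5,0,0,0,0],[0.4,0,0,0,0],[0.3,0,0,0,0],[0.3,0,0,0,0],[0.3,0,0,0,0],[0.3,0,0,0,0]]}}

```text
clock: 11.3
eef_pos: [668.2, -47.4, 36.3]
tool_rot: [3.142, -0.0, 1.561]
force: [0.9, 0.3, 0.2]
width: 60.0
gripper_force: 0.0
```

Emit:
{"name": "play_rows", "arguments": {"targets": [[0.3,0,0,-1,0],[0.3,0,0,-3,0],[0.3,0,0,-6,0],[0.3,0,0,-10,0],[0.3,0,0,-15,0],[0.3,0,0,-20,0],[0.3,0,0,-20,0]]}}

```text
clock: 12.0
eef_pos: [672.8, -47.3, 245.6]
tool_rot: [3.126, 0.0, 1.56]
force: [0.8, -0.8, 0.4]
width: 59.6
gripper_force: 0.0
```

```bash
python3 - <<'E'
from h import *
c=np.array([451.9,233.6]); print(go(470,100,240,90),go(433.8,209.8,130,90))
im,d=ctrl.get_image("scene"); P=cloud("scene",d); X,Y,Z=P[...,0],P[...,1],P[...,2]
m=(abs(X-668)<60)&(abs(Y+47)<90)&(Z>25)&(Z<60); print("scanner",rect(P[m][:,:2]),np.percentile(Z[m],[50,95,99]))
save("s5.png",im,(210,200,360,330),4)
E
```

```text
[14.52, -20.43, 0.56, -0.6] [25.46, -24.17, 11.56, -0.6]
scanner (array([669.9, -44.5]), array([ 48.5, 164.9]), 88.3) [37.58440262 41.38073348 42.73022344]
```

View pics/s5.png

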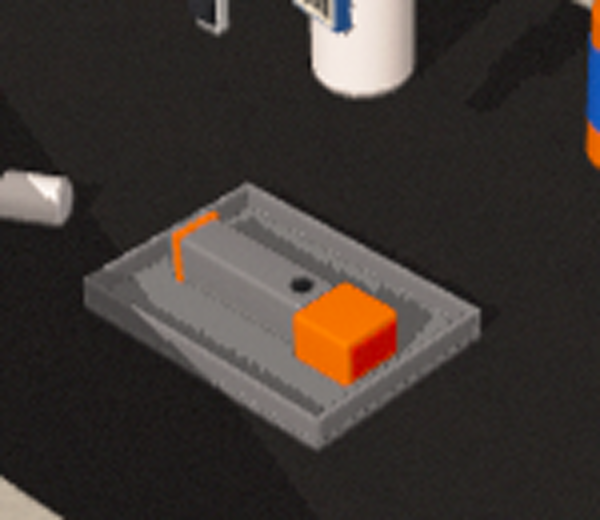

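The crop shows the scanner flat in the grey tray at about (285,280), clear of the walls and released. The buttons come next.

Emit:
{"name": "play_rows", "arguments": {"targets": [[1,2,-2,0,0],[1,5,-5,0,0],[1,8,-8,0,0],[1,11,-11,0,0],[1,14,-14,0,0],[1,17,-17,0,0],[1,20,-20,0,0],[1,23,-22,0,0],[1,25.5,-23.6,0,0],[1,25.5,-23.6,0,0]]}}

```text
clock: 13.05
eef_pos: [431.5, 213.7, 235.9]
tool_rot: [-3.139, -0.001, 1.568]
force: [-0.5, 0.4, -0.3]
width: 0.2
gripper_force: 0.0
```

```bash
python3 - <<'E'
from h import *
print(go(434,210,110,90),ctrl.read_state()["eef_pos"])
E
```

```text
[-0.37, 0.25, 12.59, -0.15] [431.46957669 213.71259278 235.9140415 ]
```

Emit:
{"name": "play_rows", "arguments": {"targets": [[1,0,0,4,0],[1,0,0,8,0],[1,0,0,11,0],[1,0,0,12.5,0],[1,0,0,12.5,0],[1,0,0,12.5,0],[1,0,0,12.5,0]]}}

```text
clock: 13.75
eef_pos: [435.5, 209.9, 112.2]
tool_rot: [3.14, -0.001, 1.56]
force: [-0.4, -0.6, 0.4]
width: 0.1
gripper_force: 0.0
```

```bash
python3 - <<'E'
from h import *
print(go(434,210,87,90),ctrl.read_state()["eef_pos"])
im,d=ctrl.get_image("scene"); save("s6.png",im,(370,190,500,320),4)
E
```

```text
[0.01, -0.15, 2.52, -0.61] [435.51096159 209.9196359  112.15464142]
```

View pics/s6.png

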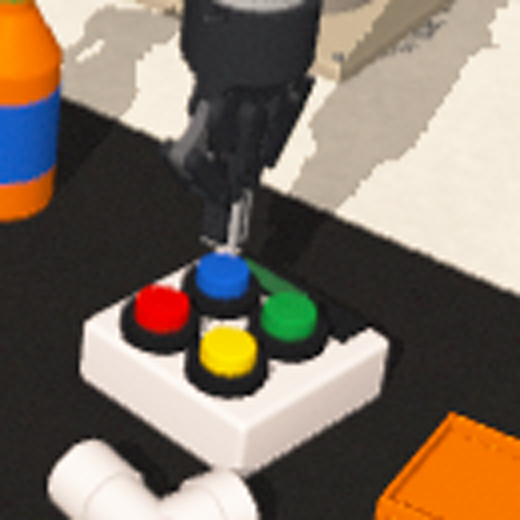

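The crop shows the closed fingertips (230,240) directly over the blue button (222,275). I press it now.

Emit:
{"name": "play_rows", "arguments": {"targets": [[1,0,0,1.2,0],[1,0,0,1.8,0],[1,0,0,2.2,0],[1,0,0,2.5,0],[1,0,0,2.6,0],[1,0,0,2.6,0],[1,0,0,2.6,0]]}}

```text
clock: 14.5
eef_pos: [435.1, 209.9, 86.0]
tool_rot: [3.141, -0.0, 1.561]
force: [-0.7, -0.4, 10.3]
width: -0.1
gripper_force: 5.1
```

Emit:
{"name": "play_rows", "arguments": {"targets": [[1,0,0,-1,0],[1,0,0,-3,0],[1,0,0,-3,0],[1,2,3,-3,0],[1,4.3,5.8,-3,0],[1,4.3,5.8,-3,0],[1,4.3,5.8,-3,0],[1,4.3,5.8,-3,0]]}}

```text
clock: 15.3
eef_pos: [491.8, 251.3, 114.7]
tool_rot: [-3.139, 0.002, 1.561]
force: [-0.4, -0.5, -0.1]
width: -0.1
gripper_force: 0.0
```

```bash
python3 - <<'E'
from h import *
print(go(493,252.3,86,89.4),ctrl.read_state()["eef_pos"])
E
```

```text
[0.1, 0.12, 2.87, 0.02] [491.81146597 251.30593151 114.65880232]
```

Emit:
{"name": "play_rows", "arguments": {"targets": [[1,0,0,1.3,0],[1,0,0,2,0],[1,0,0,2.4,0],[1,0,0,2.7,0],[1,0,0,2.9,0],[1,0,0,2.9,0],[1,0,0,2.9,0]]}}

```text
clock: 16.0
eef_pos: [492.3, 251.6, 86.3]
tool_rot: [-3.14, 0.002, 1.56]
force: [-3.7, -2.8, 4.7]
width: 0.0
gripper_force: 2.3
```

Emit:
{"name": "play_rows", "arguments": {"targets": [[1,0,0,0.1,0],[1,0,0,0.1,0]]}}

```text
clock: 16.2
eef_pos: [492.6, 251.7, 86.0]
tool_rot: [-3.141, 0.001, 1.56]
force: [-4.4, -3.2, 10.8]
width: -0.1
gripper_force: 5.2
```

Emit:
{"name": "play_rows", "arguments": {"targets": [[1,0,0,-1,0],[1,0,0,-3,0],[1,0,0,-3,0],[1,0.5,-2.5,-3,0],[1,0.9,-4.9,-3,0],[1,0.9,-4.9,-3,0],[1,0.9,-4.9,-3,0],[1,0.9,-4.9,-3,0]]}}

```text
clock: 17.0
eef_pos: [445.5, 262.0, 115.3]
tool_rot: [3.14, -0.001, 1.56]
force: [-0.2, 0.6, 0.6]
width: 0.1
gripper_force: 0.0
```

```bash
python3 - <<'E'
from h import *
print(go(443.5,261.2,86,89.4),ctrl.read_state()["eef_pos"])
E
```

```text
[-0.08, -0.2, 2.93, -0.02] [445.50469873 261.95615523 115.2790882 ]
```

Emit:
{"name": "play_rows", "arguments": {"targets": [[1,0,0,1.3,0],[1,0,-0.1,2,0],[1,0,-0.1,2.4,0],[1,0,-0.1,2.7,0],[1,0,-0.1,3,0],[1,0,-0.1,3,0],[1,0,-0.1,3,0]]}}

```text
clock: 17.7
eef_pos: [443.4, 261.3, 86.0]
tool_rot: [3.141, 0.001, 1.56]
force: [-0.6, -1.7, 9.7]
width: 0.1
gripper_force: 4.8
```

Emit:
{"name": "play_rows", "arguments": {"targets": [[1,0,0,-1,0],[1,0,0,-3,0],[1,0,0,-6,0],[1,0,0,-10,0],[1,0,0,-13,0],[1,0,0,-15,0],[1,0,0,-15,0],[1,0,0,-15,0],[1,0,0,-15,0],[1,0,0,-15,0]]}}

```text
clock: 18.7
eef_pos: [442.6, 261.5, 234.2]
tool_rot: [-3.139, 0.001, 1.561]
force: [-0.5, 0.7, 0.1]
width: -0.2
gripper_force: 0.0
```

```bash
python3 - <<'E'
from h import *
im,d=ctrl.get_image("scene"); save("s7.png",im); P=cloud("scene",d)
for t in ("cartridge","spray","soap","tee","torch","scanner"):
    r=ctrl.trace("scene",t)[0]; print(t,np.round(r["bbox"]).tolist(),np.nanmedian(P[r["pixels"]],0).round())
E
```

```text
cartridge [281.0, 162.0, 317.0, 224.0] [ 452. -183.  101.]
spray [357.0, 167.0, 383.0, 243.0] [396.  14. 102.]
soap [246.0, 123.0, 272.0, 185.0] [ 376. -421.   94.]
tee [379.0, 302.0, 437.0, 352.0] [621. 305.  36.]
torch [175.0, 239.0, 228.0, 253.0] [ 718. -273.   20.]
scanner [252.0, 253.0, 310.0, 296.0] [682. -30.  35.]
```

View pics/s7.png

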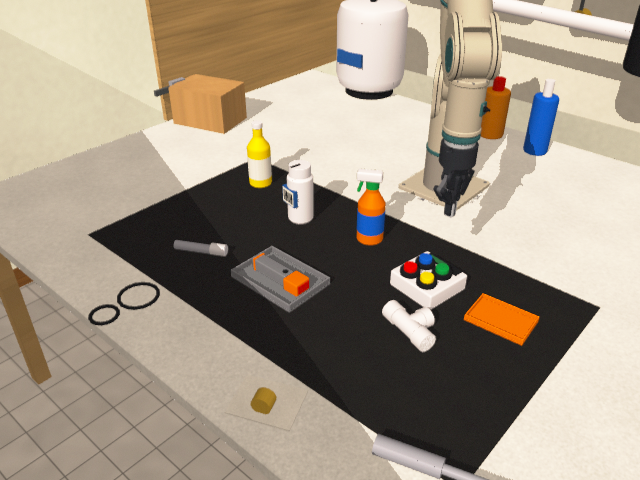

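The scanner lies in the grey tray at (281,275), all the buttons are up around (428,270), every bystander is where it started, and the arm is clear.

```bash
python3 -c "
from cell import ctrl
print(ctrl.finish_job())"
```

```text
the job is handed in; nothing more can be done
None
```

I scanned the cartridge label, laid the scanner flat in the grey tray, pressed blue, yellow and green fully in that order, and handed the job in; no verdict came back, but the last picture showed nothing else had moved.

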